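# Isolate the large mower battery pack

## Task

Two mower battery packs sit in cradles on the repair bench, each with a flush slide switch on top. Before work starts on the mower, switch off the large pack: nudge its slide switch by the small ridge, across the detent to the other end of its slot, so that it clicks home. Leave the switch of the small pack as it is.

Things in the scene. Friction and masses are not known exactly. Their poses are not given: they have to be found in the camera images.
- large: LARGE battery pack: dark grey block, top face 96 (x) x 164 (y) mm and flat, 88 mm high over the bench, fixed in a light grey cradle. Origin on the bench under its middle, z up. In the top is a dark slot, 30 x 44 mm, lengthwise along y, its middle at y = -15 mm. A light grey plug head, lower than the top, stands at the +y end.
- large_ridge (a point): Middle of the top edge of the ridge on the large pack's slide switch; moves with it; 96 mm over the bench. The slider is a grey plate 28 x 26 mm flush in the slot. The ridge across its middle is 24 mm wide, 8 mm thick along the travel, 8 mm high over the top face, free for 35 mm all round. y: direction to push, along the slot to its empty end, towards the plug head.
- large_switch (a joint): Travel of the large pack's switch in m: 0 at the starting end, 0.016 fully across (end stop). A spring detent holds it at either end: about 4 N push it over; past the middle (0.008) it snaps to the far end by itself.
- small_switch (a joint): Travel of the like switch on the SMALL pack (top face 74 x 112 mm, 66 mm high, its ridge 74 mm over the bench; otherwise alike, about 0.3 to 0.5 m to the left or right of the large one). 0 at the starting end, where it must stay; 0.016 fully across.

How it is judged:
By the outcome, as a careful person would: the job done as asked, in the order asked, and still so for the second after the job is handed in, with the robot touching nothing.
It also fails if it takes over 29 s, if anything falls off the work surface, if the arm or the gripper's body presses on something with over 40 N, if the wrist force passes 120 N, or if a joint passes its speed limit or range.

## Robot

A 6-joint arm with a two-finger parallel gripper is mounted at the origin on the work surface. World frame = base frame: x ahead of the robot, y to its left, z up, the work surface at z = 0. Lengths are in mm, angles in rad, forces in N, time in s.
With the tool pointing down it reaches from about 275 to 825 mm from the base axis. Payload 5.2 kg.
Tool frame: the origin (TCP) lies at the very end of the fingers, on their centre line; the grasp point (between the pads) lies 19 mm behind it; z points along the fingers, y is the line along which they close (so a half turn about z gives the same grasp; the last joint's range is limited). The gripper opens to 93 mm and grips with 3 to 60 N. Pads are 15 mm wide; open, the fingers measure 128 mm over their backs; the gripper's body (75 mm by 188 mm) begins 65 mm behind the grasp point.
Start: joints at [-0.203, 0.259, 1.535, -0, 1.348, -0.203], TCP at [550.005, 0.023, 218.653] pointing down, gripper open.
Joint ranges: [-3.14, 3.14], [-0.91, 2.08], [0.19, 2.58], [-1.22, 4.36], [0.22, 2.71], [-3.12, 3.12]. Speed limits (rad/s): [2.57, 2.57, 3.14, 3.14, 3.14, 3.14].

## Interface

Orientations are given as a 3x3 rotation matrix whose columns are the frame's x, y, z axes.
In Python, from station import r, kinematics, cams gives the robot as it stands. Calls block until the motion is done:
- r.move_pose(position, orientation): joint-space move of the TCP to a pose.
- r.move_linear(position, v=150, orientation=None, threshold=None): straight line of the TCP; orientation=None keeps the orientation; v is the mean speed in mm/s. With threshold (N) it stops when the force on the tool has changed by that much, and returns True; else False.
- r.move_joints(angles): joint-space move.
- r.command_gripper(opening, grasp_force=None): opening from 0.0 (shut) to 1.0 (fully open); grasp_force is the grip in N (None keeps the last); returns when the fingers have stopped.
- r.pause(seconds).
- kinematics.inverse_kinematics(position, orientation): joint angles nearest the present ones, or None.
- r.get_obs(): the state.
- cams.read_camera(name): name is "scene" or "side" or "wrist"; returns a dict with "frame" (420x560x3 uint8, red, green, blue), "fx", "fy", "cx", "cy" (pixels), "k1" (the pictures are not rectified: a ray, as slopes to the right and down, at radius r is drawn at 1 + k1 r^2 times it, then the intrinsics apply), "world_from_camera" (4x4, takes a point from camera to world coordinates); the wrist camera has in their place "hand_eye" (4x4, takes a point from camera to tool coordinates, whose origin is the TCP and whose axes are the flange's). Camera axes: x right, y down, z forward; pixel columns grow to the right and rows downward; lengths in mm; the calibration is good to about 2 mm. A picture is of the moment at which its call begins: read the wrist's pose just before it. There is no depth.
A pose or a line that the arm cannot do raises r.Unreachable and nothing moves.
- r.job_done(): hands the job in; it is judged then, once.
The state is a dict: "time": time; "joint_pos": joint angles; "qd": joint speeds; "joint_torque": joint torques, N m; "position": TCP position; "ee_rot": TCP orientation; "force": force on the tool from outside, world axes, zero at the start; "wrist_torque": the same for the moment, N m; "grip_width": opening from 0.0 (shut) to 1.0 (fully open); "grip_force": force on a finger pad.
Only numpy, scipy, OpenCV 4.12 (cv2) and the standard library are available. Lean on these libraries where they do the work, as an engineer would, in place of code of your own. Each camera call takes 0.05 s, during which the arm holds its last target. There are 200 camera calls.

## Working session

There is one attempt and no reset: what is moved stays moved. The work goes in short steps, each a Python script; the robot and the scene stay as the last script left them, time stands still between calls to the robot, and variables do not carry over. Pictures are saved under pics/ and viewed, at most 10 in all, crops included, and the job is handed in when it is done.

```bash
mkdir -p pics; ls; python3 - <<'E'
from station import r,kinematics,cams
import cv2,numpy as np
fs=[]
for n in("scene","side"):
    c=cams.read_camera(n);cv2.imwrite(f"pics/{n}.png",c["frame"][:,:,::-1])
    print(n,c["fx"],c["cx"],c["cy"],c["k1"],np.array(c["world_from_camera"]).round(3).tolist())
c=cams.read_camera("wrist");cv2.imwrite("pics/wrist.png",c["frame"][:,:,::-1]);print(c["fx"],c["hand_eye"],r.get_obs())
E
```

```text
pics
scene 531.4199858178307 270.27915236511325 200.47555120868026 -0.03812426237339828 [[0.036, 0.709, -0.704, 1167.11], [0.999, -0.03, 0.02, -13.478], [-0.007, -0.704, -0.71, 720.37], [0.0, 0.0, 0.0, 1.0]]
side 408.3007577914639 285.3728854195498 210.22027272473548 -0.10312278852647291 [[0.805, -0.413, 0.426, 265.996], [-0.593, -0.536, 0.601, -423.982], [-0.02, -0.736, -0.676, 525.584], [0.0, 0.0, 0.0, 1.0]]
354.76581153641865 [[ 5.76354254e-04 -9.68465525e-01 -2.49146935e-01  7.01572347e+01]
 [ 9.99999792e-01  4.86291736e-04  4.23032911e-04 -3.45705663e-01]
 [-2.88534695e-04 -2.49147127e-01  9.68465604e-01 -1.65565180e+02]
 [ 0.00000000e+00  0.00000000e+00  0.00000000e+00  1.00000000e+00]] {'time': 0.15, 'joint_pos': array([-2.02808930e-01,  2.59170884e-01,  1.53581181e+00, -1.08406518e-05,
        1.34798329e+00, -2.02814948e-01]), 'qd': array([-3.20603106e-04,  1.49246054e-03, -3.72503880e-03, -5.05013608e-05,
       -1.26612531e-04,  9.44909554e-04]), 'joint_torque': array([ 1.84710952e-03, -4.37643743e+01, -2.84233278e+01,  7.19930883e-02,
        3.80130450e-02, -3.72983607e-06]), 'position': array([5.49594395e+02, 9.80126668e-02, 2.18019190e+02]), 'ee_rot': array([[-8.24175627e-06,  9.99999092e-01, -1.34730618e-03],
       [ 9.99999965e-01,  8.60049867e-06,  2.66260845e-04],
       [ 2.66272191e-04, -1.34730394e-03, -9.99999057e-01]]), 'force': array([ 0.09049028, -1.22251692,  0.19046357]), 'wrist_torque': array([-0.01286917,  0.03905632, -0.02414563]), 'grip_force': 0.0, 'grip_width': 1.004342535562773}
```

View pics/scene.png

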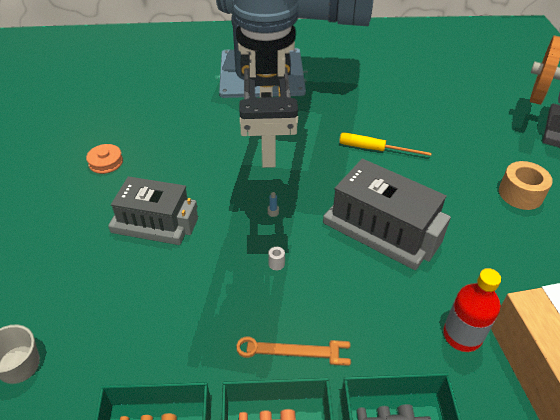

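View pics/side.png

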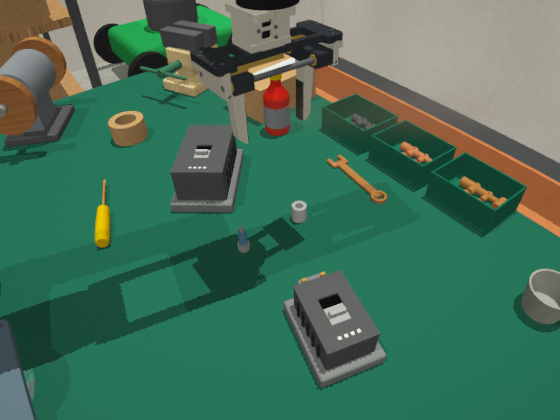

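The scene view shows the large pack on the right: top-face corners at about (367,163), (444,202), (335,190), with its slot at about (383,187), the slider at the left end and the plug at the right end. In the side view it is at (205,160). I'll cast rays for a rough pose, then look from above with the wrist camera.

```bash
cat > h.py <<'E'
from station import r,kinematics,cams
import cv2,numpy as np
def cast(c,px,z,T=None):
    "pixels -> world points on the plane at height z"
    T=np.array(c["world_from_camera"] if T is None else T)
    K=np.array([[c["fx"],0,c["cx"]],[0,c["fy"],c["cy"]],[0,0,1.]])
    u=cv2.undistortPoints(np.array(px,float).reshape(-1,1,2),K,np.array([c["k1"],0,0,0.])).reshape(-1,2)
    d=np.c_[u,np.ones(len(u))]@T[:3,:3].T
    return T[:3,3]+d*((z-T[2,3])/d[:,2])[:,None]
def wrist(name):
    o=r.get_obs();c=cams.read_camera("wrist");T=np.eye(4);T[:3,:3]=o["ee_rot"];T[:3,3]=o["position"]
    T=T@np.array(c["hand_eye"]);cv2.imwrite(f"pics/{name}.png",c["frame"][:,:,::-1]);return c,T
def down(a):
    "tool down, tool x along angle a in the world"
    x=np.array([np.cos(a),np.sin(a),0]);z=np.array([0,0,-1.]);return np.c_[x,np.cross(z,x),z]
E
python3 - <<'E'
from h import *
c=cams.read_camera("scene")
P=cast(c,[(367,163),(444,202),(335,190),(383,187)],88);print(P.round(0))
d=P[1]-P[0];a=np.arctan2(d[1],d[0]);print("dir",a,np.linalg.norm(d))
s=cams.read_camera("side");print(cast(s,[(203,153)],88).round(0))
m=P[3]
for k in(a,a+np.pi):
    R=down(k);p=m-R[:,0]*90;p[2]=240
    print(k,p,kinematics.inverse_kinematics(p,R))
E
```

```text
[[453. 182.  88.]
 [556. 295.  88.]
 [520. 116.  88.]
 [516. 199.  88.]]
dir 0.8274811530055646 153.0754937270546
[[513. 189.  88.]]
0.8274811530055646 [455.04411924 133.02239784 240.        ] [ 4.85108230e-02  1.05836428e-01  1.67147755e+00 -4.44089210e-16
  1.36427867e+00  7.91825997e-01]
3.9690738065953575 [576.85594285 265.54364002 240.        ] [ 2.56035712e-01  4.01094170e-01  1.28027636e+00 -4.44089210e-16
  1.46022212e+00 -2.14224177e+00]
```

```bash
python3 - <<'E'
from h import *
R=down(.83);p=np.array([515,196,230])-R[:,0]*50
p[2]=230
r.move_pose(p,R);r.command_gripper(0.0);r.pause(.3)
c,T=wrist("w1");np.savez("w1.npz",T=T,f=c["frame"]);o=r.get_obs();print(o["time"],o["position"],o["force"])
E
```

```text
3.0333 [481.25075453 159.10236443 229.98791509] [ 0.13924575 -0.37963995  0.63350342]
```

View pics/w1.png

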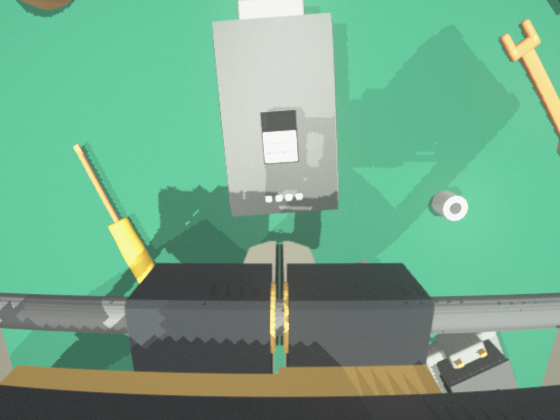

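The wrist view shows the pack top with corners at about (215,24), (331,16), (338,208), (231,215). The slot spans (260,112)–(298,163), with the bright slider at its lower end near (281,147), the dark empty end above it and the plug at the top. I'll measure by masks.

```bash
python3 - <<'E'
from h import *
d=np.load("w1.npz");f=d["f"];T=d["T"];c=cams.read_camera("wrist")
g=cv2.cvtColor(f,cv2.COLOR_RGB2GRAY)
def rect(m,seed):
    n,l=cv2.connectedComponents(m.astype(np.uint8));k=l[seed[1],seed[0]];
    y,x=np.nonzero((l==k) if k else 0*l);return cv2.minAreaRect(np.c_[x,y].astype(np.float32))
print(g[100:175:3,281].tolist())
w=np.zeros_like(g);w[100:175,250:310]=1
for n,m,s in(("slider",(g>175)&(w>0),(275,155)),("empty",(g<70)&(w>0),(279,120))):
    b=rect(m,s);P=cast(c,cv2.boxPoints(b),88,T);print(n,b,P.mean(0).round(1),[np.linalg.norm(P[i]-P[i-1]).round(1) for i in(1,2)])
P=cast(c,[(215,24),(331,16),(338,208),(231,215)],88,T);print(P.round(1))
for i,j in((3,0),(2,1)):
    v=P[j]-P[i];print(np.arctan2(v[1],v[0]),np.linalg.norm(v))
C=P.mean(0);v=(P[0]+P[1]-P[2]-P[3])/2;u=v/np.linalg.norm(v);print("C",C,"ridge start",C-23*u,"u angle",np.arctan2(u[1],u[0]))
cv2.imwrite("pics/crop.png",cv2.resize(f[95:220,210:345,::-1],None,fx=4,fy=4,interpolation=cv2.INTER_CUBIC))
E
```

```text
[217, 215, 204, 192, 96, 93, 102, 96, 101, 98, 130, 247, 247, 247, 243, 247, 247, 244, 247, 247, 247, 160, 180, 177, 179]
slider ((279.5, 137.0), (74.0, 59.0), 90.0) [516.1 198.3  88. ] [np.float64(49.4), np.float64(62.6)]
empty ((0.0, 0.0), (0.0, 0.0), 0.0) [421.9 447.8  88. ] [np.float64(0.0), np.float64(0.0)]
[[539.3 301.1  88. ]
 [612.5 242.4  88. ]
 [513.  117.1  88. ]
 [437.6 177.1  88. ]]
0.8835934109608677 160.40110907592523
0.8996688974011952 160.06438163805424
C [525.6143246  209.42828646  88.        ] ridge start [511.16686913 191.53216871  88.        ] u angle 0.8916227083825101
```

View pics/crop.png

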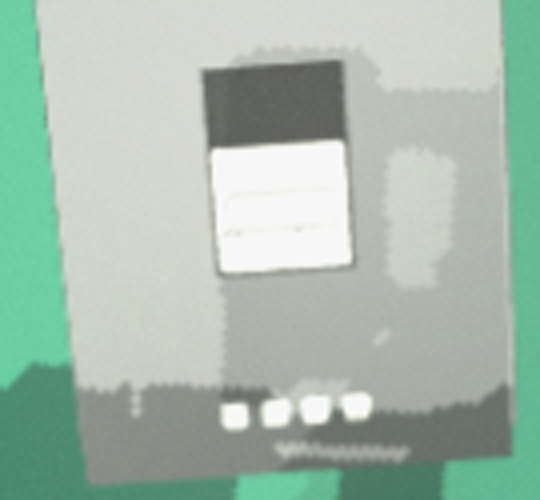

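The crop shows the slider at crop corners (210,147), (345,140), (355,265), (219,274), with the ridge outline at rows 192–231. The slider is at the start end. Next is the push.

```bash
python3 - <<'E'
from h import *
T=np.load("w1.npz")["T"];c=cams.read_camera("wrist")
full=lambda q:np.array(q)/4+[210,95]-.4
S=cast(c,full([(210,147),(345,140),(355,265),(219,274)]),88,T)
G=cast(c,full([(228,195),(335,190),(335,228),(228,233)]),96,T).mean(0)
print("slider",S.mean(0),"ridge",G,[np.linalg.norm(S[i]-S[i-1]) for i in(1,2)])
a=.89;R=down(a);u=R[:,0];p=(S.mean(0)+G)/2;p[2]=91.5
at=lambda s,z=91.5:np.r_[(p+u*s)[:2],z]
r.move_pose(at(-24,125),R)
r.move_linear(at(-24),v=60,threshold=10) and print("touched early")
r.pause(.2);f0=r.get_obs()["force"];o=r.get_obs();print(o["position"]-at(-24),f0)
for s in(-14,-12,-10,-8,-6,-4,-2,0,1):
    h=r.move_linear(at(s),v=25,threshold=20);o=r.get_obs();print(s,h,((o["position"]-p)@u).round(2),((o["force"]-f0)@u).round(2),o["force"][2].round(1),o["time"])
    if h:break
r.move_linear(at(-24),v=80);r.move_linear(at(-24,140),v=150)
q=at(-55,230);r.move_pose(q,R);r.pause(.2);c,T=wrist("w2");print(r.get_obs()["time"])
f=c["frame"];cv2.imwrite("pics/crop2.png",cv2.resize(f[60:220,190:370,::-1],None,fx=3,fy=3))
E
```

```text
slider [511.52918735 192.45498681  88.        ] ridge [511.18960671 192.36207406  96.        ] [np.float64(28.755934550883296), np.float64(26.750885124536758)]
[0.3074872  0.03246392 0.34276175] [ 0.3036153   0.40166801 -0.3605855 ]
-14 False -14.07 -2.07 1.0 5.1
-12 False -12.11 -3.13 2.3 5.35
-10 False -9.66 -1.38 0.2 5.6
-8 False -7.56 -0.8 0.1 5.85
-6 False -5.64 -0.76 -0.7 6.1
-4 False -3.8 -1.31 -0.2 6.35
-2 False -1.87 -0.55 -0.5 6.6
0 False 0.11 -0.77 0.5 6.85
1 False 1.04 -1.39 1.1 7.1
8.75
```

View pics/crop2.png

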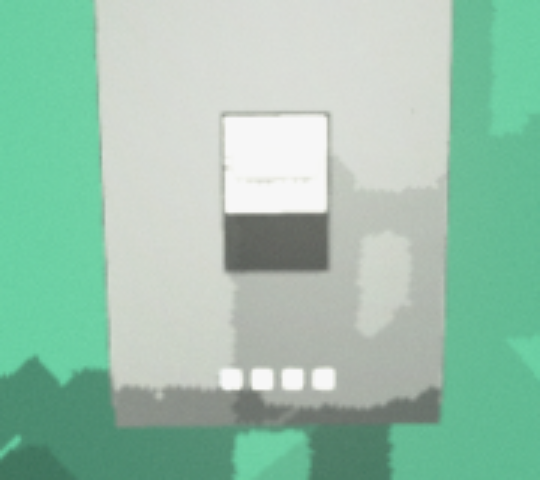

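The slider now fills the far end of the slot, at crop rows 113–213, with the dark gap behind it at rows 213–270. It clicked home and the arm is clear, so I'm handing in.

```bash
python3 -c "
from station import r
print(r.job_done())"
```

```text
the job is handed in; nothing more can be done
None
```

The large pack is switched off: the wrist camera shows its slider at the far end of the slot, the small pack was not touched, and I handed the job in at about 9 s.

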